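# Sweep the slab-glass offcuts into the offcut bay

## Robot

A 6-joint arm with a two-finger parallel gripper is mounted at the origin on the work surface. World frame = base frame: x ahead of the robot, y to its left, z up, the work surface at z = 0. Lengths are in m, angles in rad, forces in N, time in s.
With the tool pointing down it reaches from about 0.3 to 0.875 m from the base axis. Payload 6.4 kg.
Tool frame: the origin (TCP) lies between the finger pads; the fingertips stand ctrl.tip_reach ahead of it and the grasp point (between the pads) lies 11 mm behind it (ctrl.tip_reach is the distance from the TCP to the fingertips, in m); z points along the fingers, x is the direction in which the jaws open and shut, and the axes are right-handed (so a half turn about z gives the same grasp; the last joint's range is limited). The gripper opens to 85 mm and grips with 20 to 120 N. Pads are 22 mm wide; open, the fingers measure 114 mm over their backs; the gripper's body (76 mm by 85 mm) begins 54 mm behind the grasp point. The pads swing forward as they close: fully open they stand 13 mm farther back than shut.
Start: joints at [0.917, 0.181, 1.607, -0, 1.354, -0.206], TCP at [0.249, 0.518, 0.239] pointing down, gripper open.
Joint ranges: [-2.99, 2.99], [-0.89, 2.07], [0.3, 2.58], [-1.14, 4.28], [0, 2.63], [-3.12, 3.12]. Speed limits (rad/s): [2.57, 2.57, 3.01, 3.14, 3.14, 3.14].

## Interface

Orientations are given as a unit quaternion [w, x, y, z].
In Python, from bench import telemetry, viewer, ticket, nets, ctrl gives the robot as it stands.
- The arm moves only by the tool step_arm, never from a script. Its argument "plan" is a list of rows, each a list of 2 entries, a list of its own where there are three numbers: the shift along the tool's x, y, z in m, then the turn, a rotation vector about the tool's x, y, z in degrees. A call has 1 to 5 rows; each row is the pose to reach, as a shift and turn from the pose commanded when the call began, along the tool's axes at that moment; what a row does not reach only later rows make up. A row lasts 1/10 s, in which the tool goes at most 50 mm and 8.59 degrees, less where a joint would pass 70% of its speed; a pose out of reach is approached as far as the arm can. A call with a gripper value outside its range is refused whole. "fingers" is the opening in per cent of the stroke, from 0 (shut) to 100 (fully open), set as the call begins (left out, the last holds). The fingers move at their own pace and stop on an object; the grip force is fixed at half the most. Time passes only in rows, so rows that repeat a pose let the fingers close. It gives the time, the measured TCP pose, the force and the opening at its end, in the units of the state.
- telemetry.get_obs(): the state, without advancing time (a new reading comes with each control period).
- viewer.camera(name): name is "scene" or "top"; returns the picture (400x640x3 uint8, red, green, blue); there is no depth.
- viewer.get_calibration(name): a dict with "K" (3x3 intrinsics, pixels), "origin" and "orientation" of the camera in the world. Camera axes: x right, y up, looking along -z (the intrinsics and any distortion apply to the point x, -y, -z); pixel columns grow to the right and rows downward; lengths in m; the calibration is good to about 2 mm. A picture is of the moment at which its call begins. get_calibration takes no time and is no camera call.
- ticket.hand_in(): hands the job in, once; it reports no verdict.
Trained networks look in the newest picture that a camera, given by its name, has taken for a name from the list of things; names that differ only in an ending like _2 or _b are one class to them, and where a whole thing is asked for, a point or a joint stands for the part that bears it (a point fixed in the world has none). Each returns a list of dicts, best first, with "score" (0 to 1); they miss things now and then, are a little off and sometimes report something else, mostly with a low value. They report only what shows in the picture. A call takes as long as a camera call.
- nets.boxes_of(thing, camera): "extent" ([left, top, right, bottom] in pixels, round what is visible of it).
The state is a dict: "time_s": time; "q": joint angles; "dq": joint speeds; "joint_efforts": joint torques, N m; "eef_pos": TCP position; "eef_rot": TCP orientation; "wrist_force": force on the tool from outside, world axes, zero at the start; "torque": the same for the moment, N m; "opening": opening from 0.0 (shut) to 1.0 (fully open).
Only numpy, scipy, OpenCV 4.12 (cv2) and the standard library are available. Lean on these libraries where they do the work, as an engineer would, in place of code of your own. Each camera call takes 0.05 s, during which the arm holds its last target.

## Task

Clear the stained-glass bench: push the two amber glass offcuts along the bench top with your fingertips until each lies flat and well inside the three-sided wooden offcut bay, clear of its open mouth. Slide them only, never pick them up or tip them, and leave the two green roundels and everything else on the bench where it is.

Things in the scene. Friction and masses are not known exactly. Their poses are not given: they have to be found in the camera images.
- bay: offcut bay: three wooden battens (16 mm thick, 25 mm high) fixed to the bench in a U, no floor, so things slide in along the bench top. Inside 130 mm deep by 160 mm wide. Origin on the bench top at the centre of the inside; its x axis points from the open mouth (the full 160 mm wide, at x = -65 mm) to the back batten (inner face at x = +65 mm); inner faces of the side battens at y = +80 and -80 mm. The mouth faces roughly to the robot's right (world -y)
- offcut_a: loose amber slab-glass offcut, an irregular five-sided flat chunk 20 mm thick with upright sides, about 42 x 37 mm seen from above (all of it within 27 mm of its centre, its sides 15 to 20 mm from it); about 65 g; origin at the centre of its underside, z up; lies flat, yaw arbitrary
- offcut_b: loose amber slab-glass offcut, an irregular five-sided flat chunk 20 mm thick with upright sides, about 42 x 37 mm seen from above (all of it within 27 mm of its centre, its sides 15 to 20 mm from it); about 65 g; origin at the centre of its underside, z up; lies flat, yaw arbitrary
- roundel_a: loose green glass roundel, finished good piece: a flat disc 44 mm in diameter, 20 mm thick, 75 g; origin at the centre of its underside, z up; must stay where it is
- roundel_b: loose green glass roundel, finished good piece: a flat disc 44 mm in diameter, 20 mm thick, 75 g; origin at the centre of its underside, z up; must stay where it is
- jar: glass jar with steel cap and paper label, 68 mm in diameter, 90 mm high, standing at the robot's right, outside the work; origin at the centre of its underside
- spool: solid grey metal spool, 64 mm in diameter, 40 mm high, with a 22 mm bore, standing beyond the work; origin at the centre of its underside
- hammer: small hammer with wooden handle, 220 mm long, lying beyond the work; origin on its underside near the middle; its x axis points along it to the head
- mug: blue ceramic mug, 80 mm in diameter, 90 mm high, with a handle, standing at the robot's right, outside the work; origin at the centre of its underside

How it is judged:
At the end, for the whole second after the job is handed in: Each amber offcut lies flat on the bench, at rest, well inside the bay (its centre at least 20 mm behind the mouth line and between the battens); the green roundels are within 15 mm and the jar, spool, hammer and mug within 20 mm of where they started (x of offcut_a in the frame of bay between -0.045 and 0.065 m and y of offcut_a in the frame of bay between -0.08 and 0.08 m and height (world z) of each of offcut_a, offcut_b below 0.006 m and angle between each of offcut_a, offcut_b's own z axis and vertical below 0.15 rad and linear speed of each of offcut_a, offcut_b below 0.02 m/s and x of offcut_b in the frame of bay between -0.045 and 0.065 m and y of offcut_b in the frame of bay between -0.08 and 0.08 m and distance of each of roundel_a, roundel_b from where it was at the start of the episode below 0.015 m and distance of each of jar, spool, hammer, mug from where it was at the start of the episode below 0.02 m); the robot touches nothing.
It fails at once if an amber offcut is lifted more than 10 mm or tipped over instead of being slid along the bench (height (world z) of any of offcut_a, offcut_b above 0.01 m or angle between any of offcut_a, offcut_b's own z axis and vertical above 0.6 rad).
It fails at once if a green roundel is moved more than 15 mm or lifted (distance of any of roundel_a, roundel_b from where it was at the start of the episode above 0.015 m).
It fails at once if the jar, spool, hammer or mug is moved more than 20 mm (distance of any of jar, spool, hammer, mug from where it was at the start of the episode above 0.02 m).
It also fails if it takes over 72 s, if anything falls off the work surface, if the arm or the gripper's body presses on something with over 40 N, if the wrist force passes 120 N, or if a joint passes its speed limit or range.

## Working session

There is one attempt and no reset: what is moved stays moved. The work goes in short steps, Python scripts to look and compute and a tool call to move; the robot and the scene stay as the last step left them, time stands still between calls to the robot, and variables do not carry over. Pictures are saved under pics/ and viewed, and the job is handed in when it is done.

Besides the shell and the picture viewer there is one more tool, called after "Call:" as name(argument=value, ...), one argument or row to a line, values as JSON. step_arm: Moves the arm, as the interface text tells. Its arguments: {"type":"object","properties":{"plan":{"type":"array"},"fingers":{"type":"number"}},"required":["plan"]}

```bash
mkdir -p pics; ls; cat > h.py <<'E'
from bench import telemetry, viewer, ticket, nets, ctrl
import numpy as np, cv2
from scipy.spatial.transform import Rotation as R
def cal(n):
    c=viewer.get_calibration(n); q=np.array(c["orientation"]); return np.array(c["K"]),np.array(c["origin"]),c
def rot(q): return R.from_quat([q[1],q[2],q[3],q[0]]).as_matrix()
def pix2w(n,u,v,z):
    K,o,c=cal(n); d=np.linalg.inv(K)@np.array([u,v,1.]); d=np.array([d[0],-d[1],-d[2]])
    q=np.array(c["orientation"]); M=rot(q) if q.size==4 else q.reshape(3,3)
    d=M@d; t=(z-o[2])/d[2]; return o+t*d
def snap(n,f):
    im=viewer.camera(n); cv2.imwrite('pics/'+f,cv2.cvtColor(im,cv2.COLOR_RGB2BGR)); return im
E
python3 - <<'E'
from h import *
for n in ('top','scene'):
    snap(n,n+'0.png'); print(viewer.get_calibration(n))
for t in ('offcut_a','roundel_a','bay','jar','spool','hammer','mug'):
    for d in nets.boxes_of(t,'top'):
        e=d['extent']; u,v=(e[0]+e[2])/2,(e[1]+e[3])/2
        print(t,np.round(d['score'],2),np.round(e),np.round(pix2w('top',u,v,0.01 if t!='bay' else .0),3))
o=telemetry.get_obs();print(o, ctrl.tip_reach)
E
```

```text
pics
{'K': array([[510.83653776,   0.        , 320.10249005],
       [  0.        , 510.83653776, 197.31712008],
       [  0.        ,   0.        ,   1.        ]]), 'origin': array([ 0.45471328, -0.0913289 ,  1.38120778]), 'orientation': array([ 0.71184202,  0.03982742, -0.04226933, -0.69993429])}
{'K': array([[434.35872461,   0.        , 317.89800454],
       [  0.        , 434.35872461, 198.89943777],
       [  0.        ,   0.        ,   1.        ]]), 'origin': array([1.69206183, 0.31414583, 0.7883148 ]), 'orientation': array([0.52102145, 0.26901899, 0.38897614, 0.71053711])}
offcut_a 0.63 [340. 195. 352. 209.] [ 0.603 -0.164  0.01 ]
offcut_a 0.49 [277. 186. 291. 198.] [0.627 0.003 0.01 ]
roundel_a 0.77 [335. 242. 350. 258.] [ 0.475 -0.157  0.01 ]
roundel_a 0.62 [272. 245. 288. 258.] [0.467 0.01  0.01 ]
bay 0.96 [135. 204. 208. 289.] [0.477 0.302 0.   ]
jar 0.93 [438. 277. 469. 306.] [ 0.37  -0.451  0.01 ]
spool 0.57 [354. 140. 379. 166.] [ 0.738 -0.219  0.01 ]
hammer 0.97 [230. 120. 308. 150.] [0.785 0.048 0.01 ]
mug 0.82 [436. 192. 480. 225.] [ 0.591 -0.469  0.01 ]
mug 0.64 [272. 188. 290. 199.] [0.623 0.01  0.01 ]
{'time_s': 0.45, 'q': array([ 9.16696176e-01,  1.80841902e-01,  1.60707066e+00, -1.13111992e-05,
        1.35376982e+00, -2.06301759e-01]), 'dq': array([ 3.67646604e-05, -1.69250655e-03, -8.83062946e-04,  1.79835549e-04,
        1.05204295e-03, -1.91376843e-04]), 'joint_efforts': array([ 6.92077210e-04, -4.44370008e+01, -3.51269352e+01, -9.51239940e-05,
        2.59203414e-03, -5.13433392e-06]), 'eef_pos': array([0.24894338, 0.51829958, 0.23923067]), 'eef_rot': array([ 2.07808494e-05,  8.46457279e-01,  5.32456639e-01, -4.01431347e-05]), 'wrist_force': array([-0.03113399,  0.45238583, -0.53725747]), 'torque': array([0.04257584, 0.04851717, 0.00341887]), 'opening': 1.00137573619647} 0.008
```

```bash
python3 - <<'E'
import cv2
a=cv2.imread('pics/top0.png')[110:320,120:500]; cv2.imwrite('pics/t0z.png',cv2.resize(a,(760,420),interpolation=cv2.INTER_CUBIC))
a=cv2.imread('pics/top0.png')[195:300,125:230]; cv2.imwrite('pics/t0b.png',cv2.resize(a,(525,525),interpolation=cv2.INTER_CUBIC))
E
```

```text
(no output)
```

View pics/t0z.png

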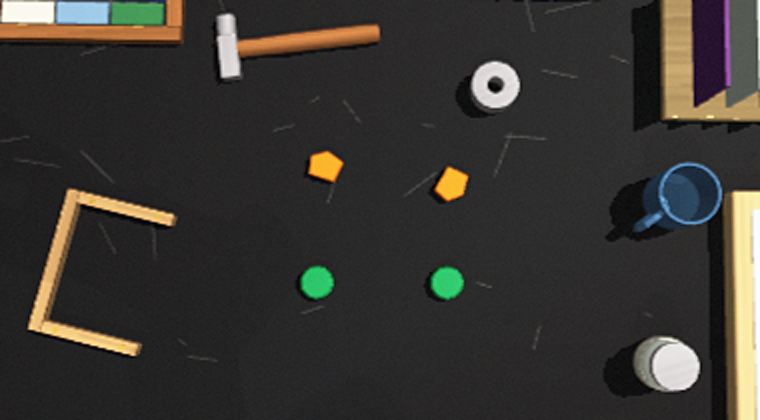

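View pics/t0b.png

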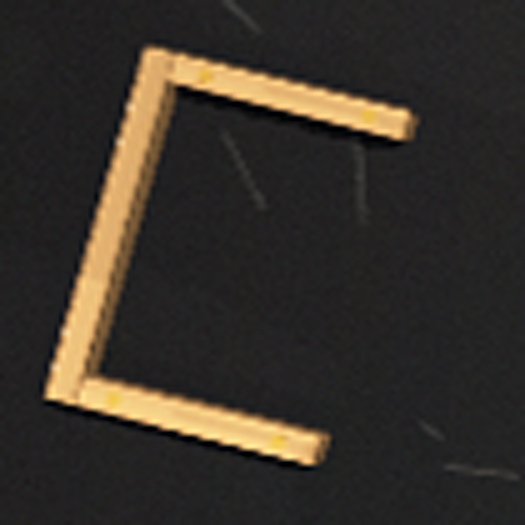

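View pics/scene0.png

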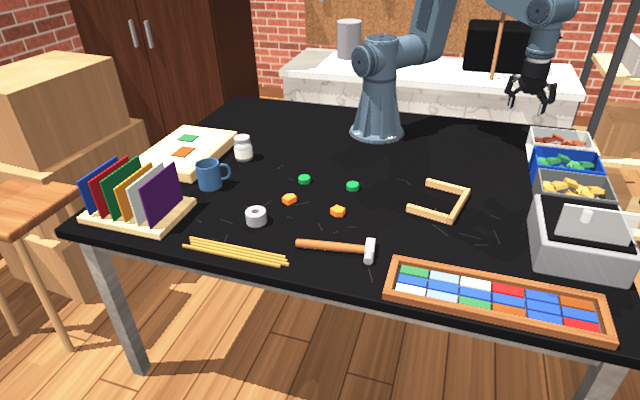

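The top picture shows the U-shaped bay at about columns 135–208, rows 204–289. The ambers are near (283,193) and (345,202), and the greens near (279,251) and (343,251). Next I'll segment by colour to get precise positions.

```bash
cat >> h.py <<'E'
def blobs(im,n='top',z=0.018):
    hsv=cv2.cvtColor(im,cv2.COLOR_RGB2HSV); out=[]
    for name,lo,hi in(('amber',(12,170,140),(28,255,255)),('green',(50,120,90),(85,255,255))):
        m=cv2.inRange(hsv,lo,hi); k,l,s,c=cv2.connectedComponentsWithStats(m)
        for i in range(1,k):
            w=pix2w(n,c[i][0]+.0,c[i][1],z)
            if 25<s[i][4]<400 and .3<w[0]<.72 and -.3<w[1]<.45: out.append((name,s[i][4],np.round(c[i],1),np.round(w[:2],4)))
    return out
E
python3 - <<'E'
from h import *
im=cv2.cvtColor(cv2.imread('pics/top0.png'),cv2.COLOR_BGR2RGB)
for b in blobs(im): print(*b)
# bay top outline: crop coords/5 + (125,195)
hsv=cv2.cvtColor(im,cv2.COLOR_RGB2HSV); m=cv2.inRange(hsv,(8,60,120),(28,180,255))
m[:200]=0;m[295:]=0;m[:,:130]=0;m[:,215:]=0
ys,xs=np.nonzero(m); P=np.array([pix2w('top',x,y,.025)[:2] for x,y in zip(xs,ys)])
r=cv2.minAreaRect(P.astype(np.float32)*1000); print(len(P),r, np.round(cv2.boxPoints(r)))
E
```

```text
amber 183 [282.1 192.5] [0.625  0.0075]
amber 182 [345.6 201.6] [ 0.6034 -0.1633]
green 207 [278.3 250.7] [0.4693 0.0139]
green 208 [343.3 250.9] [ 0.4717 -0.1586]
1155 ((478.6249694824219, 297.7096252441406), (150.1942901611328, 191.33351135253906), 77.13320922851562) [[369. 246.]
 [555. 203.]
 [589. 350.]
 [402. 392.]]
```

```bash
cat >> h.py <<'E'
def go(p,ang):
    """shift+turn in tool axes to reach world pos p, tool-x heading ang(deg), tool down"""
    o=telemetry.get_obs(); M=rot(o['eef_rot']); s=M.T@(np.array(p)-o['eef_pos'])
    a=np.radians(ang); T=np.array([[np.cos(a),np.sin(a),0],[np.sin(a),-np.cos(a),0],[0,0,-1]])
    r=np.degrees(R.from_matrix(M.T@T).as_rotvec())
    print('t',o['time_s'],'pos',np.round(o['eef_pos'],4),'F',np.round(o['wrist_force'],1),'open',round(o['opening'],2)); print('shift',np.round(s*1000,1),'turn',np.round(r,1)); return s,r
E
python3 - <<'E'
from h import *
go((.659,-.042,.239),34.8)
E
```

```text
t 0.45 pos [0.2489 0.5183 0.2392] F [-0.   0.5 -0.5] open 1.0
shift [-3.275e+02  6.122e+02  3.000e-01] turn [ 0.   0.  29.5]
```

Call:
step_arm(
  plan=[
    [[-0.327,0.612,0],[0,0,29.5]],
    [[-0.327,0.612,0],[0,0,29.5]],
    [[-0.327,0.612,0],[0,0,29.5]],
    [[-0.327,0.612,0],[0,0,29.5]],
    [[-0.327,0.612,0],[0,0,29.5]],
  ],
  fingers=30,
)

```text
time_s: 0.95
eef_pos: [0.3975, 0.3151, 0.2396]
eef_rot: [-0.0, 0.954, 0.299, 0.0]
wrist_force: [0.8, 1.3, -0.4]
opening: 0.299
```

```bash
python3 - <<'E'
from h import *
go((.659,-.042,.239),34.8); print(ctrl.tip_reach)
E
```

```text
t 0.95 pos [0.3975 0.3151 0.2396] F [ 0.8  1.3 -0.4] open 0.3
shift [ 11.2 442.4   0.6] turn [ 0. -0. -0.]
0.008
```

Call:
step_arm(
  plan=[
    [[0.011,0.442,0],[0,0,0]],
    [[0.011,0.442,0],[0,0,0]],
    [[0.011,0.442,0],[0,0,0]],
    [[0.011,0.442,0],[0,0,0]],
    [[0.011,0.442,0],[0,0,0]],
  ],
)

```text
time_s: 1.45
eef_pos: [0.5456, 0.1132, 0.2396]
eef_rot: [0.0, 0.954, 0.299, 0.0]
wrist_force: [-0.1, 0.7, -0.2]
opening: 0.297
```

```bash
python3 - <<'E'
from h import *
go((.659,-.042,.05),34.8)
E
```

```text
t 1.45 pos [0.5456 0.1132 0.2396] F [-0.1  0.7 -0.2] open 0.3
shift [  4.3 192.1 189.6] turn [ 0. -0.  0.]
```

Call:
step_arm(
  plan=[
    [[0.002,0.192,0],[0,0,0]],
    [[0.002,0.192,0],[0,0,0]],
    [[0.002,0.192,0],[0,0,0]],
    [[0.002,0.192,0],[0,0,0]],
    [[0.002,0.192,0.05],[0,0,0]],
  ],
)

```text
time_s: 1.95
eef_pos: [0.6636, -0.0481, 0.1969]
eef_rot: [0.005, 0.955, 0.297, 0.007]
wrist_force: [1.3, -0.5, 0.3]
opening: 0.299
```

```bash
python3 - <<'E'
from h import *
go((.659,-.042,.03),34.8)
E
```

```text
t 1.95 pos [ 0.6636 -0.0481  0.1969] F [ 1.3 -0.5  0.3] open 0.3
shift [ -2.1 -10.  166.8] turn [ 0.8 -0.6 -0.2]
```

Call:
step_arm(
  plan=[
    [[0,0,0.05],[0,0,0]],
    [[0,0,0.1],[0,0,0]],
    [[0,0,0.14],[0,0,0]],
    [[0,0,0.16],[0,0,0]],
    [[0,0,0.16],[0,0,0]],
  ],
)

```text
time_s: 2.45
eef_pos: [0.6526, -0.0406, 0.0248]
eef_rot: [-0.002, 0.954, 0.299, -0.003]
wrist_force: [0.3, 0.4, -0.1]
opening: 0.301
```

```bash
python3 - <<'E'
from h import *
go((.659,-.042,.015),34.8)
im=snap('top','t1.png'); print(*blobs(im),sep='\n'); snap('scene','s1.png')
a=cv2.imread('pics/s1.png')[130:260,230:490]; cv2.imwrite('pics/s1z.png',cv2.resize(a,(780,390),interpolation=cv2.INTER_CUBIC))
E
```

```text
t 2.45 pos [ 0.6526 -0.0406  0.0248] F [ 0.3  0.4 -0.1] open 0.3
shift [4.5 4.8 9.7] turn [-0.3  0.3  0. ]
('amber', np.int32(161), array([282.1, 192.6]), array([0.6249, 0.0076]))
('amber', np.int32(182), array([345.6, 201.6]), array([ 0.6034, -0.1633]))
('green', np.int32(208), array([343.3, 250.9]), array([ 0.4717, -0.1586]))
```

View pics/s1z.png

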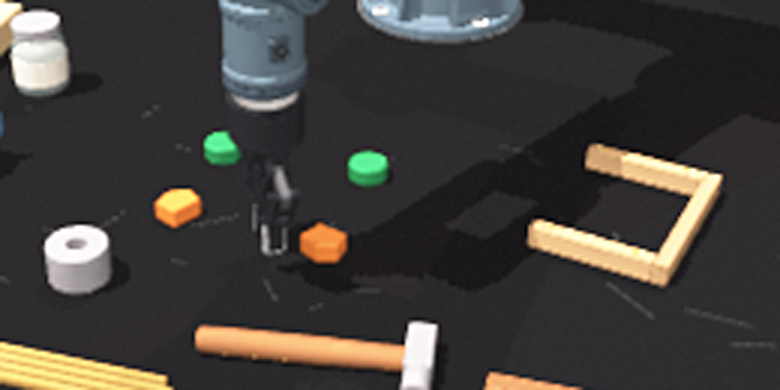

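View pics/t1.png

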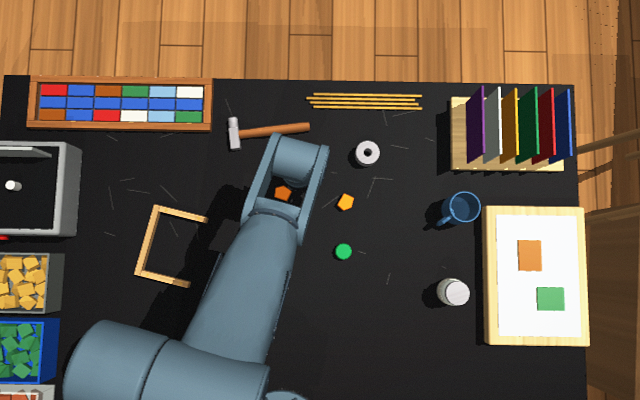

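Call:
step_arm(
  plan=[
    [[0.0045,0,0.006],[0,0,0]],
    [[0.0045,0,0.009],[0,0,0]],
    [[0.0045,0,0.011],[0,0,0]],
    [[0.0045,0,0.011],[0,0,0]],
  ],
)

```text
time_s: 2.95
eef_pos: [0.6597, -0.0387, 0.0186]
eef_rot: [0.0, 0.954, 0.299, 0.0]
wrist_force: [0.7, -0.3, 0.2]
opening: 0.3
```

```bash
cat >> h.py <<'E'
def look(f):
    im=snap('scene',f+'.png'); 
    for b in blobs(im,'scene',0.011): print(*b)
    a=cv2.imread('pics/'+f+'.png')[130:260,230:490]; cv2.imwrite('pics/'+f+'z.png',cv2.resize(a,(780,390),interpolation=cv2.INTER_CUBIC))
E
python3 - <<'E'
from h import *
go((.425,.295,.013),34.8)
look('s2')
E
```

```text
t 2.95 pos [ 0.6597 -0.0387  0.0186] F [ 0.7 -0.3  0.2] open 0.3
shift [  -1.9 -408.     5.5] turn [ 0.  -0.   0.1]
amber 50 [288.  200.7] [ 0.6211 -0.1584]
amber 116 [337.1 210.6] [0.6302 0.0088]
green 98 [302.6 179.3] [ 0.4817 -0.1589]
green 135 [352.1 185.7] [0.4749 0.0167]
```

Call:
step_arm(
  plan=[
    [[-0.002,-0.004,0.004],[0,0,0]],
    [[-0.002,-0.012,0.004],[0,0,0]],
    [[-0.002,-0.022,0.004],[0,0,0]],
    [[-0.002,-0.032,0.004],[0,0,0]],
    [[-0.002,-0.042,0.004],[0,0,0]],
  ],
)

```text
time_s: 3.5
eef_pos: [0.6334, -0.0045, 0.0144]
eef_rot: [0.0, 0.954, 0.3, 0.0]
wrist_force: [0.4, -0.6, -0.8]
opening: 0.301
```

```bash

python3 - <<'E'
from h import *
go((.425,.295,.013),34.8)
look('s3')
E
```

```text
t 3.5 pos [ 0.6334 -0.0045  0.0144] F [ 0.4 -0.6 -0.8] open 0.3
shift [ 2.000e-01 -3.648e+02  1.400e+00] turn [ 0.  -0.   0.1]
amber 52 [288.1 200.7] [ 0.6213 -0.1581]
amber 66 [342.5 210.7] [0.626  0.0252]
green 124 [303.8 178.9] [ 0.4784 -0.1557]
green 134 [352.  185.7] [0.475  0.0166]
```

View pics/s3z.png

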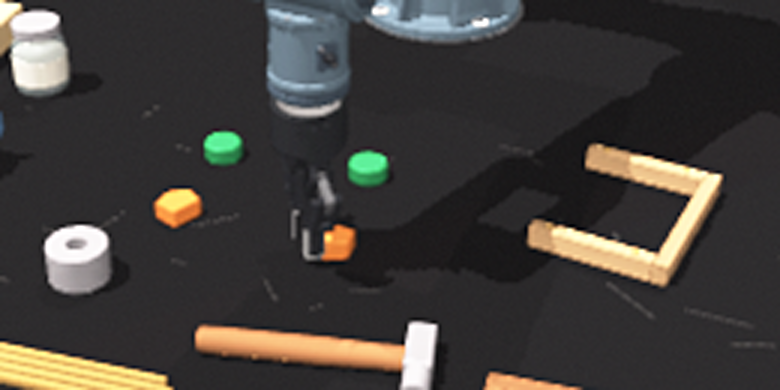

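The fingers have closed up behind the offcut, which is at about (343,211) in the full frame. Pushing on.

Call:
step_arm(
  plan=[
    [[0,-0.01,0.001],[0,0,0]],
    [[0,-0.02,0.001],[0,0,0]],
    [[0,-0.03,0.001],[0,0,0]],
    [[0,-0.04,0.001],[0,0,0]],
    [[0,-0.05,0.001],[0,0,0]],
  ],
)

```text
time_s: 4.05
eef_pos: [0.605, 0.0363, 0.0134]
eef_rot: [0.0, 0.954, 0.299, 0.0]
wrist_force: [-0.0, 0.2, 0.4]
opening: 0.304
```

```bash

python3 - <<'E'
from h import *
go((.425,.295,.013),34.8)
look('s4')
E
```

```text
t 4.05 pos [0.605  0.0363 0.0134] F [-0.   0.2  0.4] open 0.3
shift [ 1.000e-01 -3.152e+02  3.000e-01] turn [ 0. -0.  0.]
amber 36 [286.3 200.5] [ 0.6218 -0.164 ]
amber 63 [357.4 207.9] [0.598  0.0657]
green 124 [303.8 178.9] [ 0.4784 -0.1557]
```

View pics/s4z.png

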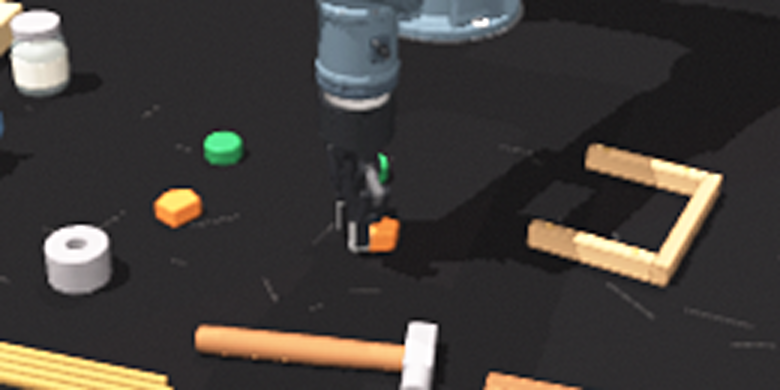

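Call:
step_arm(
  plan=[
    [[0,-0.013,0],[0,0,0]],
    [[0,-0.026,0],[0,0,0]],
    [[0,-0.039,0],[0,0,0]],
    [[0,-0.052,0],[0,0,0]],
    [[0,-0.065,0],[0,0,0]],
  ],
)

```text
time_s: 4.6
eef_pos: [0.5675, 0.09, 0.0133]
eef_rot: [-0.0, 0.954, 0.3, -0.0]
wrist_force: [0.3, 0.3, 0.4]
opening: 0.3
```

Call:
step_arm(
  plan=[
    [[0,-0.013,0],[0,0,0]],
    [[0,-0.026,0],[0,0,0]],
    [[0,-0.039,0],[0,0,0]],
    [[0,-0.052,0],[0,0,0]],
    [[0,-0.062,0],[0,0,0]],
  ],
)

```text
time_s: 5.1
eef_pos: [0.5321, 0.1408, 0.0133]
eef_rot: [-0.0, 0.954, 0.3, -0.0]
wrist_force: [1.0, -0.9, -0.6]
opening: 0.297
```

```bash

python3 - <<'E'
from h import *
go((.425,.295,.013),34.8)
look('s5')
E
```

```text
t 5.1 pos [0.5321 0.1408 0.0133] F [ 1.  -0.9 -0.6] open 0.3
shift [   0.3 -187.7    0.3] turn [-0.   0.   0.1]
amber 46 [287.6 200.6] [ 0.621  -0.1598]
amber 53 [394.7 200.7] [0.5254 0.1701]
green 123 [303.7 178.9] [ 0.4781 -0.1559]
green 134 [352.  185.7] [0.475  0.0166]
```

View pics/s5z.png

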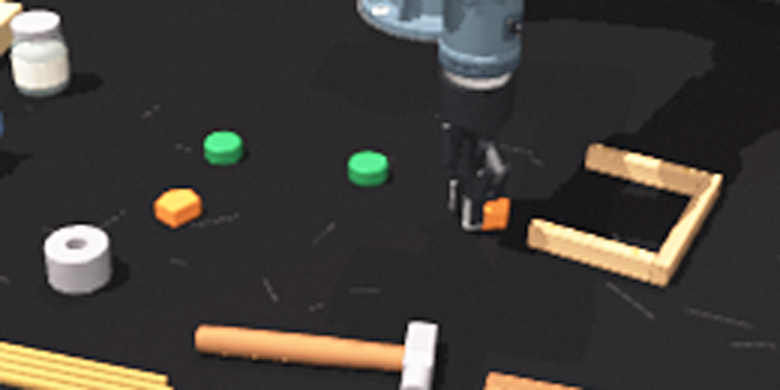

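Call:
step_arm(
  plan=[
    [[0,-0.012,0],[0,0,0]],
    [[0,-0.024,0],[0,0,0]],
    [[0,-0.036,0],[0,0,0]],
    [[0,-0.048,0],[0,0,0]],
    [[0,-0.06,0],[0,0,0]],
  ],
)

```text
time_s: 5.65
eef_pos: [0.498, 0.1899, 0.0133]
eef_rot: [0.0, 0.954, 0.299, 0.0]
wrist_force: [0.2, -1.0, -0.2]
opening: 0.296
```

```bash

python3 - <<'E'
from h import *
go((.425,.295,.013),34.8)
look('s6')
E
```

```text
t 5.65 pos [0.498  0.1899 0.0133] F [ 0.2 -1.  -0.2] open 0.3
shift [ 1.00e-01 -1.28e+02  3.00e-01] turn [ 0. -0.  0.]
amber 45 [412.  197.9] [0.4942 0.2204]
amber 36 [286.3 200.5] [ 0.6218 -0.164 ]
green 124 [303.8 178.9] [ 0.4784 -0.1557]
green 134 [352.  185.7] [0.475  0.0166]
```

View pics/s6z.png

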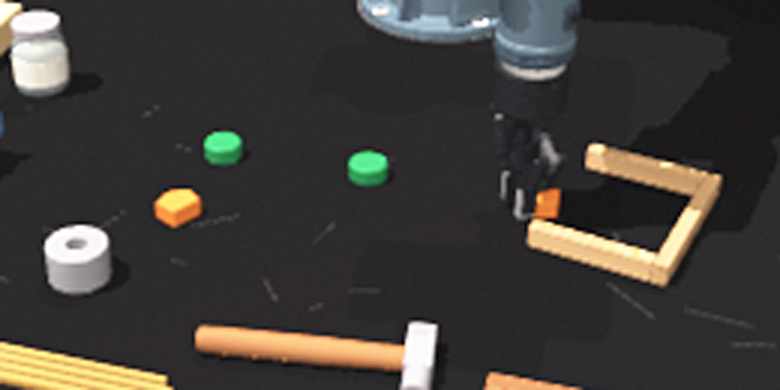

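Call:
step_arm(
  plan=[
    [[0,-0.012,0],[0,0,0]],
    [[0,-0.024,0],[0,0,0]],
    [[0,-0.036,0],[0,0,0]],
    [[0,-0.048,0],[0,0,0]],
    [[0,-0.06,0],[0,0,0]],
  ],
)

```text
time_s: 6.2
eef_pos: [0.4637, 0.2392, 0.0133]
eef_rot: [-0.0, 0.954, 0.299, 0.0]
wrist_force: [0.0, -0.1, -0.3]
opening: 0.302
```

Call:
step_arm(
  plan=[
    [[0,-0.01,0],[0,0,0]],
    [[0,-0.019,0],[0,0,0]],
    [[0,-0.027,0],[0,0,0]],
    [[0,-0.034,0],[0,0,0]],
    [[0,-0.038,0],[0,0,0]],
  ],
)

```text
time_s: 6.7
eef_pos: [0.4422, 0.27, 0.0133]
eef_rot: [0.0, 0.954, 0.3, -0.0]
wrist_force: [-0.7, -0.5, -0.1]
opening: 0.299
```

```bash

python3 - <<'E'
from h import *
go((.425,.295,.013),34.8)
look('s7')
E
```

```text
t 6.7 pos [0.4422 0.27   0.0133] F [-0.7 -0.5 -0.1] open 0.3
shift [  0.2 -30.4   0.3] turn [-0.   0.   0.1]
amber 46 [439.5 192.5] [0.4371 0.3014]
amber 48 [287.8 200.7] [ 0.6214 -0.1593]
green 124 [303.8 178.9] [ 0.4784 -0.1557]
green 134 [352.  185.7] [0.475  0.0166]
```

View pics/s7z.png

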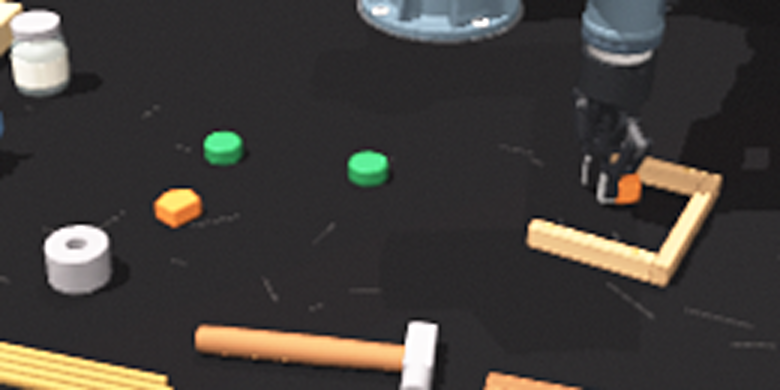

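Offcut 1 sits inside the bay, near (440,192). Backing off, lifting, and going behind the second offcut.

Call:
step_arm(
  plan=[
    [[0,0.01,0],[0,0,0]],
    [[0,0.03,0],[0,0,0]],
    [[0,0.03,-0.05],[0,0,0]],
    [[0,0.03,-0.1],[0,0,0]],
    [[0,0.03,-0.12],[0,0,0]],
  ],
)

```text
time_s: 7.25
eef_pos: [0.4629, 0.2445, 0.1378]
eef_rot: [0.0, 0.954, 0.299, 0.003]
wrist_force: [0.7, -0.5, -0.6]
opening: 0.305
```

```bash

python3 - <<'E'
from h import *
go((.620,-.221,.13),16.1)
E
```

```text
t 7.25 pos [0.4629 0.2445 0.1378] F [ 0.7 -0.5 -0.6] open 0.31
shift [-136.5  471.9    8.1] turn [ 0.1 -0.4 18.7]
```

Call:
step_arm(
  plan=[
    [[-0.136,0.472,0],[0,0,18.7]],
    [[-0.136,0.472,0],[0,0,18.7]],
    [[-0.136,0.472,0],[0,0,18.7]],
    [[-0.136,0.472,0],[0,0,18.7]],
    [[-0.136,0.472,0],[0,0,18.7]],
  ],
)

```text
time_s: 7.75
eef_pos: [0.5407, 0.0051, 0.1335]
eef_rot: [0.0, 0.99, 0.14, 0.0]
wrist_force: [0.7, -0.4, -0.1]
opening: 0.301
```

```bash

python3 - <<'E'
from h import *
go((.620,-.221,.13),16.1)
E
```

```text
t 7.75 pos [0.5407 0.0051 0.1335] F [ 0.7 -0.4 -0.1] open 0.3
shift [ 13.5 239.2   3.6] turn [ 0. -0.  0.]
```

Call:
step_arm(
  plan=[
    [[0.0135,0.239,0],[0,0,0]],
    [[0.0135,0.239,0],[0,0,0]],
    [[0.0135,0.239,0],[0,0,0]],
    [[0.0135,0.239,0],[0,0,0]],
    [[0.0135,0.239,0],[0,0,0]],
  ],
)

```text
time_s: 8.25
eef_pos: [0.6197, -0.2221, 0.1333]
eef_rot: [0.0, 0.99, 0.139, 0.0]
wrist_force: [0.0, 1.0, 0.1]
opening: 0.301
```

Call:
step_arm(
  plan=[
    [[0,0,0],[0,0,0]],
  ],
)

```text
time_s: 8.35
eef_pos: [0.6201, -0.2246, 0.1333]
eef_rot: [0.001, 0.99, 0.138, 0.001]
wrist_force: [-0.4, 0.1, 0.5]
opening: 0.302
```

```bash

python3 - <<'E'
from h import *
go((.620,-.221,.014),16.1)
im=snap('top','t8.png'); print(*blobs(im),sep='\n')
E
```

```text
t 8.35 pos [ 0.6201 -0.2246  0.1333] F [-0.4  0.1  0.5] open 0.3
shift [  0.8  -3.9 119.3] turn [ 0.2 -0.1 -0.3]
('amber', np.int32(102), array([347.8, 203.1]), array([ 0.5996, -0.1694]))
('amber', np.int32(199), array([174. , 264.7]), array([0.4278, 0.2883]))
('green', np.int32(200), array([277.9, 250.5]), array([0.4698, 0.0149]))
```

View pics/t8.png

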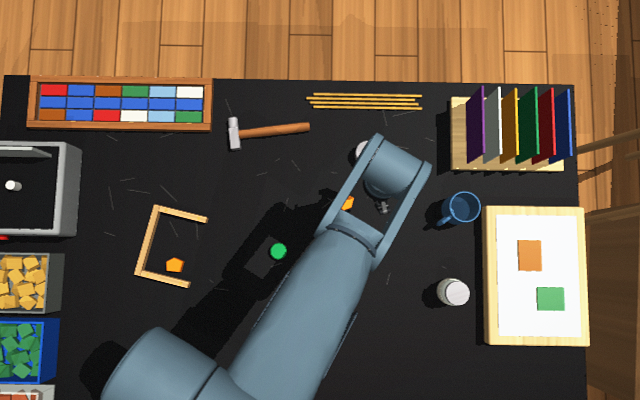

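Top view: the first offcut is at (174,265), inside the bay, and the roundel at (278,251) hasn't moved. The second offcut is partly hidden at (348,203). Descending behind it.

Call:
step_arm(
  plan=[
    [[0.001,0,0.045],[0,0,0]],
    [[0.001,0,0.08],[0,0,0]],
    [[0.001,0,0.105],[0,0,0]],
    [[0.001,0,0.115],[0,0,0]],
    [[0.001,0,0.119],[0,0,0]],
  ],
)

```text
time_s: 8.9
eef_pos: [0.6196, -0.2164, 0.0132]
eef_rot: [-0.001, 0.99, 0.141, -0.001]
wrist_force: [-0.1, 0.3, 0.5]
opening: 0.303
```

Call:
step_arm(
  plan=[
    [[0,0,0],[0,0,0]],
  ],
)

```text
time_s: 9.0
eef_pos: [0.6209, -0.2173, 0.0149]
eef_rot: [0.0, 0.99, 0.141, 0.0]
wrist_force: [0.1, 0.2, -0.4]
opening: 0.302
```

```bash

python3 - <<'E'
from h import *
go((.472,.290,.0135),16.1)
look('s8')
E
```

```text
t 9.0 pos [ 0.6209 -0.2173  0.0149] F [ 0.1  0.2 -0.4] open 0.3
shift [  -1.8 -528.7    1.2] turn [ 0.  -0.   0.1]
amber 57 [435.6 193.6] [0.4471 0.2901]
amber 106 [289.  198.3] [ 0.6072 -0.1605]
green 124 [303.8 178.9] [ 0.4784 -0.1557]
green 133 [352.  185.7] [0.4753 0.0167]
```

View pics/s8z.png

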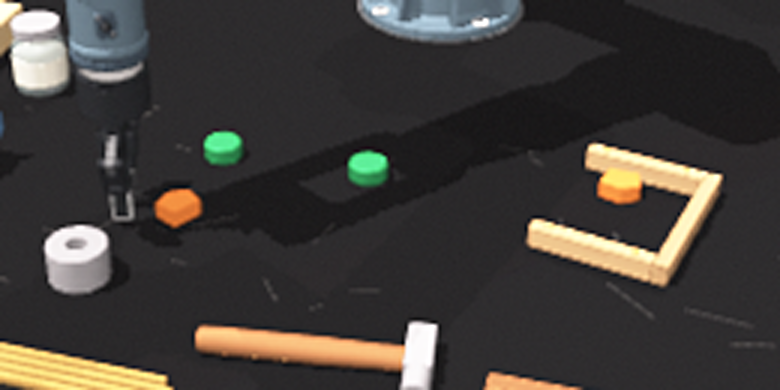

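The fingers are right behind the second offcut (about (289,199) in the full frame). The spool is clear.

Call:
step_arm(
  plan=[
    [[-0.002,-0.006,0.001],[0,0,0]],
    [[-0.002,-0.016,0.001],[0,0,0]],
    [[-0.002,-0.026,0.001],[0,0,0]],
    [[-0.002,-0.036,0.001],[0,0,0]],
    [[-0.002,-0.046,0.001],[0,0,0]],
  ],
)

```text
time_s: 9.55
eef_pos: [0.6057, -0.1727, 0.0136]
eef_rot: [0.0, 0.99, 0.141, 0.0]
wrist_force: [0.1, -0.8, 0.8]
opening: 0.3
```

Call:
step_arm(
  plan=[
    [[0,-0.01,0],[0,0,0]],
    [[0,-0.021,0],[0,0,0]],
    [[0,-0.033,0],[0,0,0]],
    [[0,-0.045,0],[0,0,0]],
    [[0,-0.056,0],[0,0,0]],
  ],
)

```text
time_s: 10.05
eef_pos: [0.5899, -0.1188, 0.0132]
eef_rot: [-0.0, 0.99, 0.141, -0.0]
wrist_force: [-0.1, -0.1, 0.2]
opening: 0.297
```

```bash

python3 - <<'E'
from h import *
go((.472,.290,.0135),16.1)
look('s9')
E
```

```text
t 10.05 pos [ 0.5899 -0.1188  0.0132] F [-0.1 -0.1  0.2] open 0.3
shift [ 5.000e-01 -4.255e+02 -2.000e-01] turn [-0.   0.   0.1]
amber 58 [435.7 193.6] [0.4473 0.2904]
amber 72 [311.3 197.7] [ 0.5835 -0.0919]
green 123 [352.3 185.7] [0.4751 0.0176]
```

View pics/s9z.png

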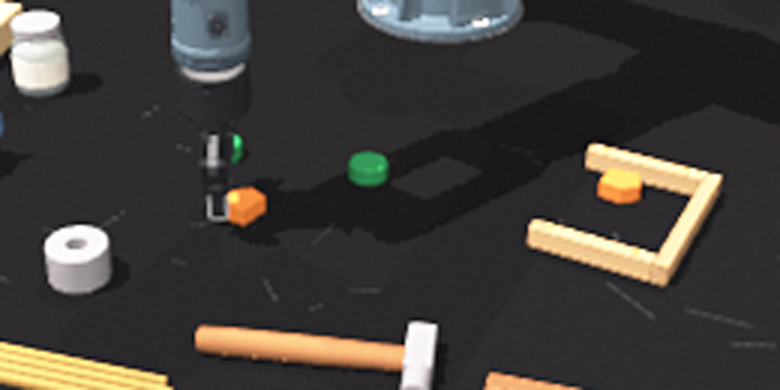

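The second offcut is moving ahead of the fingers at (311,198), with both roundels clear. Continuing.

Call:
step_arm(
  plan=[
    [[0,-0.012,0],[0,0,0]],
    [[0,-0.025,0],[0,0,0]],
    [[0,-0.038,0],[0,0,0]],
    [[0,-0.051,0],[0,0,0]],
    [[0,-0.063,0],[0,0,0]],
  ],
)

```text
time_s: 10.6
eef_pos: [0.5723, -0.0582, 0.0133]
eef_rot: [-0.0, 0.99, 0.141, -0.0]
wrist_force: [0.8, -0.5, 0.5]
opening: 0.297
```

Call:
step_arm(
  plan=[
    [[0,-0.012,0],[0,0,0]],
    [[0,-0.025,0],[0,0,0]],
    [[0,-0.038,0],[0,0,0]],
    [[0,-0.051,0],[0,0,0]],
    [[0,-0.063,0],[0,0,0]],
  ],
)

```text
time_s: 11.1
eef_pos: [0.5549, 0.0022, 0.0133]
eef_rot: [-0.0, 0.99, 0.14, -0.0]
wrist_force: [-0.1, -0.8, -0.1]
opening: 0.298
```

```bash

python3 - <<'E'
from h import *
go((.472,.290,.0135),16.1)
look('s10')
E
```

```text
t 11.1 pos [0.5549 0.0022 0.0133] F [-0.1 -0.8 -0.1] open 0.3
shift [ 5.000e-01 -2.995e+02 -2.000e-01] turn [-0.   0.   0.1]
amber 58 [435.7 193.6] [0.447  0.2904]
amber 77 [350.2 197.9] [0.5496 0.0299]
green 124 [303.8 178.9] [ 0.4784 -0.1557]
green 130 [352.3 185.6] [0.4747 0.0174]
```

View pics/s10z.png

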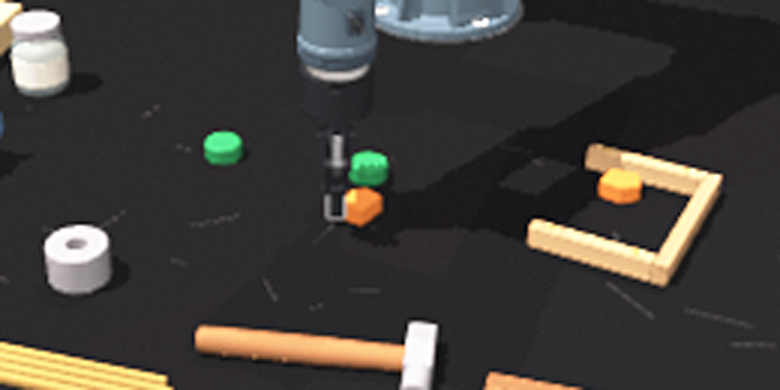

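Call:
step_arm(
  plan=[
    [[0,-0.012,0],[0,0,0]],
    [[0,-0.025,0],[0,0,0]],
    [[0,-0.038,0],[0,0,0]],
    [[0,-0.051,0],[0,0,0]],
    [[0,-0.063,0],[0,0,0]],
  ],
)

```text
time_s: 11.65
eef_pos: [0.5373, 0.0627, 0.0133]
eef_rot: [-0.0, 0.99, 0.141, -0.0]
wrist_force: [0.2, -0.6, -0.7]
opening: 0.297
```

Call:
step_arm(
  plan=[
    [[0,-0.012,0],[0,0,0]],
    [[0,-0.025,0],[0,0,0]],
    [[0,-0.038,0],[0,0,0]],
    [[0,-0.05,0],[0,0,0]],
    [[0,-0.06,0],[0,0,0]],
  ],
)

```text
time_s: 12.15
eef_pos: [0.5207, 0.1203, 0.0133]
eef_rot: [0.0, 0.99, 0.141, 0.0]
wrist_force: [-0.2, -0.8, 0.7]
opening: 0.299
```

```bash

python3 - <<'E'
from h import *
go((.472,.290,.0135),16.1)
look('s11')
E
```

```text
t 12.15 pos [0.5207 0.1203 0.0133] F [-0.2 -0.8  0.7] open 0.3
shift [   0.5 -176.6   -0.2] turn [ 0.  -0.   0.1]
amber 97 [436.6 191.9] [0.436  0.2924]
amber 80 [388.9 197.9] [0.5149 0.1494]
green 123 [303.7 178.9] [ 0.4781 -0.1559]
green 134 [352.  185.7] [0.475  0.0166]
```

View pics/s11z.png

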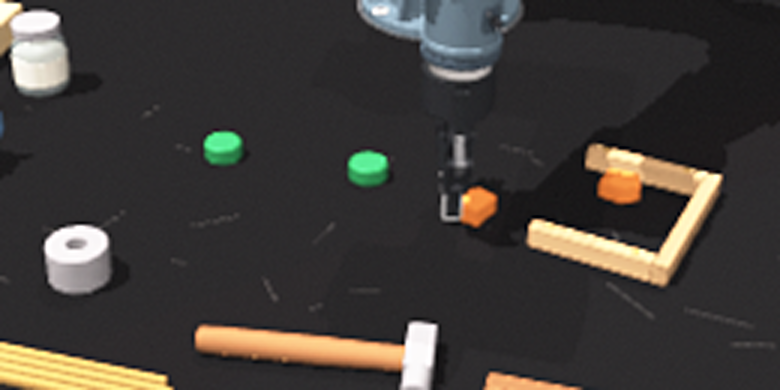

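Call:
step_arm(
  plan=[
    [[0,-0.012,0],[0,0,0]],
    [[0,-0.024,0],[0,0,0]],
    [[0,-0.036,0],[0,0,0]],
    [[0,-0.048,0],[0,0,0]],
    [[0,-0.06,0],[0,0,0]],
  ],
)

```text
time_s: 12.7
eef_pos: [0.504, 0.1779, 0.0133]
eef_rot: [-0.0, 0.99, 0.14, 0.0]
wrist_force: [-0.6, -1.5, -0.7]
opening: 0.297
```

```bash

python3 - <<'E'
from h import *
go((.472,.290,.0135),16.1)
look('s12')
E
```

```text
t 12.7 pos [0.504  0.1779 0.0133] F [-0.6 -1.5 -0.7] open 0.3
shift [   0.4 -116.6   -0.2] turn [-0. -0.  0.]
amber 108 [436.6 191.5] [0.4337 0.292 ]
amber 68 [407.5 198.4] [0.501  0.2071]
green 123 [303.7 178.9] [ 0.4781 -0.1559]
green 134 [352.  185.7] [0.475  0.0166]
```

View pics/s12z.png

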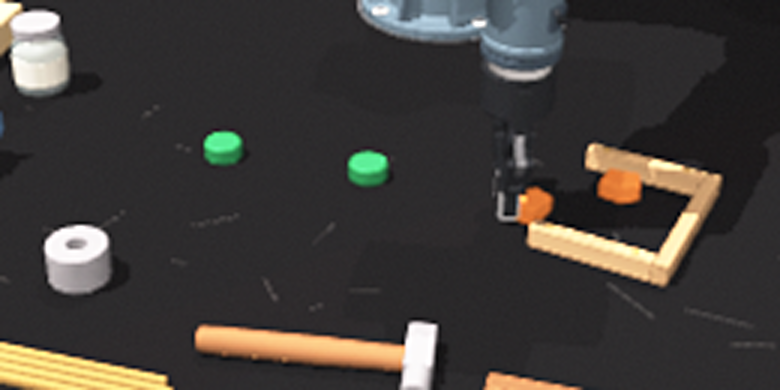

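Call:
step_arm(
  plan=[
    [[0,-0.01,0],[0,0,0]],
    [[0,-0.02,0],[0,0,0]],
    [[0,-0.03,0],[0,0,0]],
    [[0,-0.04,0],[0,0,0]],
    [[0,-0.05,0],[0,0,0]],
  ],
)

```text
time_s: 13.25
eef_pos: [0.4902, 0.2257, 0.0133]
eef_rot: [-0.0, 0.99, 0.14, -0.0]
wrist_force: [0.0, -0.8, 0.5]
opening: 0.3
```

Call:
step_arm(
  plan=[
    [[0,-0.01,0],[0,0,0]],
    [[0,-0.019,0],[0,0,0]],
    [[0,-0.027,0],[0,0,0]],
    [[0,-0.033,0],[0,0,0]],
    [[0,-0.037,0],[0,0,0]],
  ],
)

```text
time_s: 13.75
eef_pos: [0.48, 0.261, 0.0133]
eef_rot: [0.0, 0.99, 0.141, 0.0]
wrist_force: [0.5, 0.4, -0.1]
opening: 0.297
```

```bash

python3 - <<'E'
from h import *
go((.472,.290,.0135),16.1)
look('s13')
E
```

```text
t 13.75 pos [0.48   0.261  0.0133] F [ 0.5  0.4 -0.1] open 0.3
shift [  0.4 -30.1  -0.2] turn [ 0.  -0.   0.1]
amber 116 [436.7 195.5] [0.4575 0.2945]
green 124 [303.8 178.9] [ 0.4784 -0.1557]
green 134 [352.  185.7] [0.475  0.0166]
```

View pics/s13z.png

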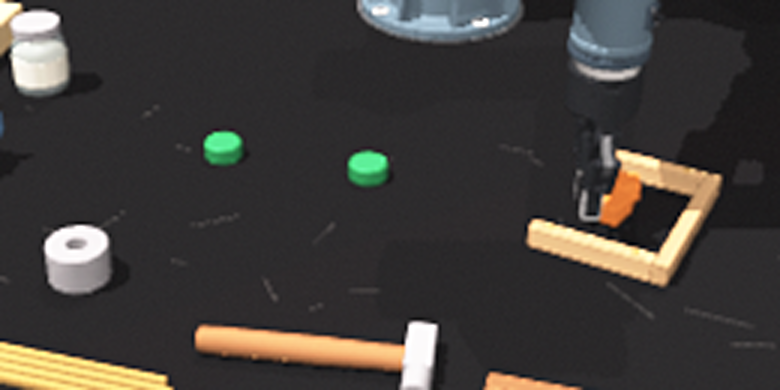

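Both ambers are side by side in the bay, around (437,195). Backing off, then lifting clear.

Call:
step_arm(
  plan=[
    [[0,0.01,0],[0,0,0]],
    [[0,0.03,0],[0,0,0]],
    [[0,0.04,-0.03],[0,0,0]],
    [[0,0.05,-0.08],[0,0,0]],
    [[0,0.07,-0.12],[0,0,0]],
  ],
)

```text
time_s: 14.3
eef_pos: [0.4996, 0.1923, 0.1348]
eef_rot: [-0.0, 0.99, 0.14, -0.0]
wrist_force: [1.0, -0.0, 0.4]
opening: 0.301
```

Call:
step_arm(
  plan=[
    [[0,0.05,0],[0,0,0]],
    [[0,0.1,0],[0,0,0]],
    [[0,0.15,0],[0,0,0]],
    [[0,0.19,0],[0,0,0]],
    [[0,0.19,0],[0,0,0]],
  ],
)

```text
time_s: 14.8
eef_pos: [0.5539, 0.0047, 0.1338]
eef_rot: [0.001, 0.991, 0.137, 0.001]
wrist_force: [-0.4, 0.5, -0.2]
opening: 0.301
```

```bash

python3 - <<'E'
from h import *
im=snap('top','t14.png')
a=np.array([.223,.975]);b=np.array([-.975,.223]);c=np.array([.4768,.2899])
for x in blobs(im): print(*x, 'bay', np.round([(x[3]-c)@a,(x[3]-c)@b],3))
for t in ('spool','hammer','jar','mug','roundel_a'):
    for d in nets.boxes_of(t,'top')[:2]: print(t,round(d['score'],2),np.round(d['extent']))
look('s14'); go((.5,0,.13),16)
E
```

```text
amber 182 [176.3 248.4] [0.4708 0.2843] bay [-0.007  0.005]
amber 170 [173.8 264.8] [0.4278 0.289 ] bay [-0.012  0.048]
green 61 [273.4 249.2] [0.4731 0.0269] bay [-0.257 -0.055]
green 209 [343.2 250.9] [ 0.4717 -0.1585] bay [-0.438 -0.095]
spool 0.62 [356. 143. 375. 166.]
hammer 0.92 [230. 118. 308. 152.]
jar 0.71 [435. 276. 471. 305.]
mug 0.7 [436. 192. 481. 222.]
mug 0.4 [168. 260. 185. 270.]
roundel_a 0.7 [336. 245. 351. 258.]
roundel_a 0.55 [271. 246. 278. 257.]
amber 185 [434.8 194.6] [0.4539 0.2881]
green 124 [303.8 178.9] [ 0.4784 -0.1557]
green 136 [352.1 185.6] [0.4748 0.0169]
t 15.15 pos [0.5521 0.0118 0.1332] F [-0.1  0.4 -0.8] open 0.3
shift [-53.3  -3.2   3.2] turn [-0.   0.   0.2]
```

View pics/t14.png

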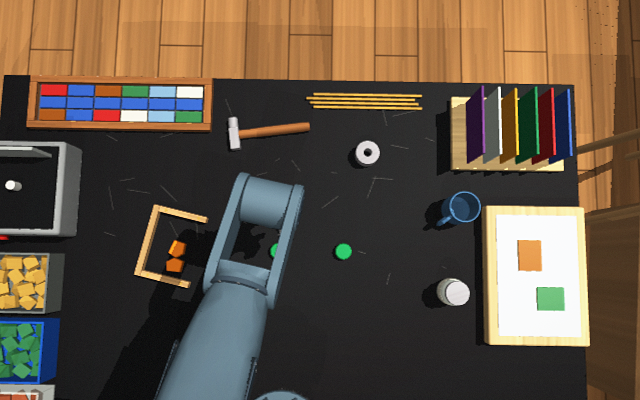

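View pics/s14z.png

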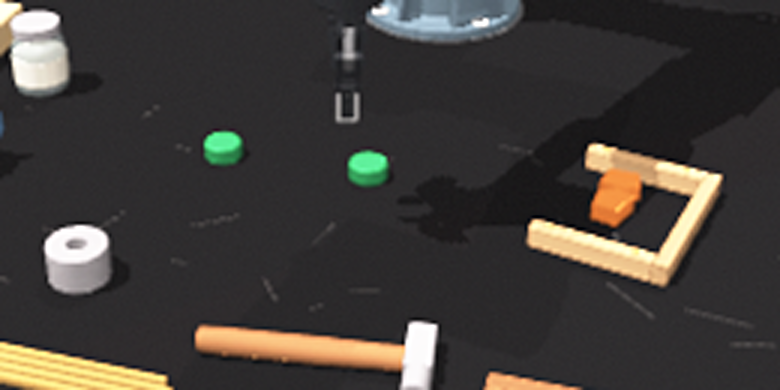

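Both offcuts lie flat in the bay, at top pixels (176,248) and (174,265), and everything else looks unmoved. Handing in.

```bash

python3 - <<'E'
from h import *
print(ticket.hand_in())
E
```

```text
the job is handed in; nothing more can be done
None
```

I pushed both amber offcuts along the bench into the bay, using the two part-open fingertips low behind each one. Then I backed off, lifted the arm clear and handed in at about 15 s of the 72 s allowed; no verdict is reported.

**Offcuts:** in the last top picture they are at about (x, y) = (-0.007, +0.005) and (-0.012, +0.048) m in the bay frame. The x limit is -0.045 m, so there are roughly 33 mm to spare. Both look flat, side by side.

**Roundels:** the last scene picture has both at the same pixels as before the pushes, to within about a pixel. The fuller sightings agree. The arm half hid one roundel in the last top picture, so its reading there was about 13 mm off and I did not use it.

**Jar, spool, hammer and mug:** their detected boxes match the start to within a few pixels, which is about the networks' own scatter. The pictures show no movement.

**Forces:** wrist force readings stayed under about 2 N throughout.

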